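# Index the round repeat jig for the next block print

### The arm

A 6-joint arm with a two-finger parallel gripper is mounted at the origin on a cart in front of the work surface, level with it; the furniture and walls round the work are solid. World frame = base frame: x ahead of the robot, y to its left, z up, the work surface at z = 0. Lengths are in m, angles in degrees, forces in N, time in s.
With the tool pointing down it reaches from about 0.4 to 0.825 m from the base axis. Payload 7 kg.
Tool frame: the origin (TCP) lies midway between the tips of the shut fingers; the grasp point (between the pads) lies 19 mm behind it; z points along the fingers, y is the line along which they close (so a half turn about z gives the same grasp; the last joint's range is limited). The gripper opens to 88 mm and grips with 3 to 60 N. Pads are 19 mm wide; open, the fingers measure 130 mm over their backs; the gripper's body (78 mm by 193 mm) begins 47 mm behind the grasp point.
Start: joints at [-51.503, 20.546, 0.682, 0, -70.136, -16.507], TCP at [0.253, -0.626, 0.193] pointing down, gripper open.
Joint ranges: [-176.03, 176.03], [-82.01, 121.73], [-58.28, 71.71], [-173.87, 95.51], [-174.79, -0.11], [-173.66, 173.66]. Speed limits (degrees/s): [136.94, 136.94, 172.46, 180, 180, 180].

### API

Orientations are given as a 3x3 rotation matrix whose columns are the frame's x, y, z axes.
In Python, from rig import robot gives the robot as it stands. Calls block until the motion is done:
- robot.goto(position, orientation): joint-space move of the TCP to a pose.
- robot.servo_line(position, ori=None, speed=0.15): straight line of the TCP; ori=None keeps the orientation; speed is the mean speed in m/s.
- robot.movej(angles): joint-space move.
- robot.move_gripper(opening): opening from 0.0 (shut) to 1.0 (fully open); the grip force is fixed at half the most; returns when the fingers have stopped.
- robot.dwell(seconds).
- robot.ik(position, orientation): joint angles nearest the present ones, or None.
- robot.grab_frame(name): name is "scene" or "top" or "wrist"; returns (picture, depth): 420x560x3 uint8, red, green, blue; 420x560 float32, m along the optical axis (not along the pixel's ray), 0 where there is no reading.
- robot.camera_info(name): a dict with "vfov" (degrees; the focal length in pixels is half the picture's height over the tangent of half this angle, whatever the lens; pixels are square), "cx", "cy" (the principal point, pixels), "view" (4x4, takes a point from world to camera coordinates); the wrist camera has in their place "T_tool_cam" (4x4, takes a point from camera to tool coordinates, whose origin is the TCP and whose axes are the flange's). Camera axes: x right, y down, z forward; pixel columns grow to the right and rows downward; lengths in m; the calibration is good to about 2 mm. The wrist camera is an equidistant fisheye: a pixel r from the principal point sees the ray r / f radians off the axis. A picture is of the moment at which its call begins: read the wrist's pose just before it. camera_info takes no time and is no camera call.
A pose or a line that the arm cannot do raises robot.Unreachable and nothing moves.
- robot.job_done(): hands the job in; it is judged then, once.
Readings, each from a call of its own:
- robot.read_t(): time.
- robot.read_qpos(): joint angles.
- robot.read_qvel(): joint speeds.
- robot.read_effort(): joint torques, N m.
- robot.read_position(): TCP position.
- robot.read_tcp_rot(): TCP orientation.
- robot.read_force(): force on the tool from outside, world axes, zero at the start.
- robot.read_ft_torque(): the same for the moment, N m.
- robot.read_grip_width(): opening from 0.0 (shut) to 1.0 (fully open).
- robot.read_finger_force(): force on a finger pad.
Only numpy, scipy, OpenCV 4.12 (cv2) and the standard library are available. Lean on these libraries where they do the work, as an engineer would, in place of code of your own. Each camera call takes 0.05 s, during which the arm holds its last target. There are 200 camera calls.

### The job

Set up the round repeat jig for the next print: with a fingertip, gently push the turntable's peg round until the index line on the turntable lines up with the one long, broad target line on the scale plate around it. Then push the block fence in towards the turntable until it is fully home, leaving the lines lined up. Do not squeeze the peg, pick nothing up, and leave the blocks and the thread spool beside the jig where they are.

Things in the scene. Friction and masses are not known exactly. Their poses are not given: they have to be found in the camera images.
- jig: The jig, fixed to the table: a round wooden base, 236 mm across and 18 mm thick, with a tongue 150 mm wide on its -y side that reaches 194 mm from the axis. Origin: on the turntable's axis, at the underside of the base (table height). z up. The fence slides along the jig's y axis.
- turntable: Pale wooden disc, 164 mm across, with a cork pad in the middle. Origin on the axis, 23.5 mm above the table; flat top 36 mm above the table (pad 37.5, hub screw 39). Its +x axis points along the black index line (30 x 4 mm, at the rim); the peg is opposite (-x). Turns both ways about vertical z, no stop in the way, stays where it is left; friction 0.1 N m, about 2 N at the peg.
- index_mark (a point): Outer end of the index line, at the rim of the turntable, 83 mm from the axis, 36 mm above the table.
- peg (a point): Centre of the top of the upright round steel peg on the turntable: 16 mm in diameter, 58 mm from the axis, standing 26 mm above the turntable's flat top (peg top 62 mm above the table).
- scale: Scale plate: fixed aluminium disc, 216 mm across, under the turntable and sticking out round it; top 23 mm above the table. Origin on the axis at its underside, 18 mm above the table. Short thin black lines every 15 degrees, and one target line along its +x axis.
- target_line (a point): Inner end of the target line, 83 mm from the axis, 25.5 mm above the table: the index mark is lined up when it stands straight above this point. The target line is the only long, broad line, 23.5 x 5 mm, black, 2 mm proud of the plate. It starts 50 to 180 degrees from the index mark, either way round.
- fence_face (a point): Centre of the outer, upright face of the block fence, on the side away from the turntable: an aluminium bar 130 mm long (along the jig's x), 10 mm thick, from 21.5 to 53.5 mm above the table; the point is 37.5 mm above the table. Pushing here along the jig's +y moves the fence in.
- fence (a joint): Slide of the fence along the jig's +y towards the turntable, in m: 0 is fully out, 0.040 is fully home, on its stops. The outer face is 183.5 mm from the axis at 0 and 143.5 mm at 0.040. Friction 2 N, no spring; it stays where it is left.
- block_sprig: Bystander: carved wooden printing block with a turned handle, 68 x 48 x 64 mm high, standing loose beyond the jig. Origin at the centre of its underside.
- block_small: Bystander: small cubic printing block, 40 x 40 x 34 mm, standing loose left of and beyond the jig. Origin at the centre of its underside.
- thread_spool: Bystander: upright spool of black thread, 30 mm across, 42 mm high, standing loose right of and beyond the jig. Origin at the centre of its underside.

How it is judged:
By the outcome, as a careful person would: the job done as asked, in the order asked, and still so for the second after the job is handed in, with the robot touching nothing.
It also fails if it takes over 64 s, if anything falls off the work surface, if the arm or the gripper's body presses on something with over 40 N, if the wrist force passes 120 N, or if a joint passes its speed limit or range.

## Working session

There is one attempt and no reset: what is moved stays moved. The work goes in short steps, each a Python script; the robot and the scene stay as the last script left them, time stands still between calls to the robot, and variables do not carry over. Pictures are saved under pics/ and viewed, at most 10 in all, crops included, and the job is handed in when it is done.

```bash
mkdir -p pics; ls; cat > h.py <<'E'
import numpy as np, cv2
from rig import robot
def save(n,img): cv2.imwrite(f'pics/{n}.png',img[:,:,::-1])
def ray_plane(info,uv,z,shape=(420,560)):
    f=shape[0]/2/np.tan(np.radians(info['vfov']/2)); V=np.array(info['view'])
    uv=np.atleast_2d(uv).astype(float)
    d=np.c_[(uv[:,0]-info['cx'])/f,(uv[:,1]-info['cy'])/f,np.ones(len(uv))]@V[:3,:3]
    c=-V[:3,:3].T@V[:3,3]
    return c+d*((z-c[2])/d[:,2])[:,None]
def proj(info,p):
    f=210/np.tan(np.radians(info['vfov']/2)); V=np.array(info['view'])
    q=np.atleast_2d(p)@V[:3,:3].T+V[:3,3]
    return np.c_[q[:,0]/q[:,2]*f+info['cx'],q[:,1]/q[:,2]*f+info['cy']]
E
python3 - <<'E'
from h import *
im={}
for n in('scene','top'):
    p,d=robot.grab_frame(n); save(n,p); np.savez(n+'.npz',p=p,d=d); im[n]=p
    print(n,robot.camera_info(n))
E
```

```text
pics
scene {'vfov': 48.013801005064465, 'cx': 278.8292428617076, 'cy': 214.96918741247342, 'view': array([[-0.68404077, -0.72933152, -0.01279669,  0.59943129],
       [-0.53715338,  0.51551059, -0.66761896,  0.22763376],
       [ 0.49351239, -0.4498048 , -0.74439315,  0.73674793],
       [ 0.        ,  0.        ,  0.        ,  1.        ]])}
top {'vfov': 47.97355874485352, 'cx': 282.4842268933122, 'cy': 211.21203116159901, 'view': array([[ 0.00103136, -0.99997699,  0.00670565,  0.27017391],
       [-0.99463076, -0.00171971, -0.10347316,  0.58400823],
       [ 0.10348231, -0.00656293, -0.99460964,  0.85666985],
       [ 0.        ,  0.        ,  0.        ,  1.        ]])}
```

View pics/top.png

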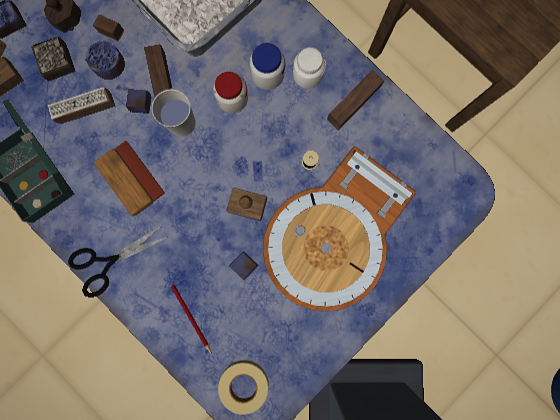

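View pics/scene.png

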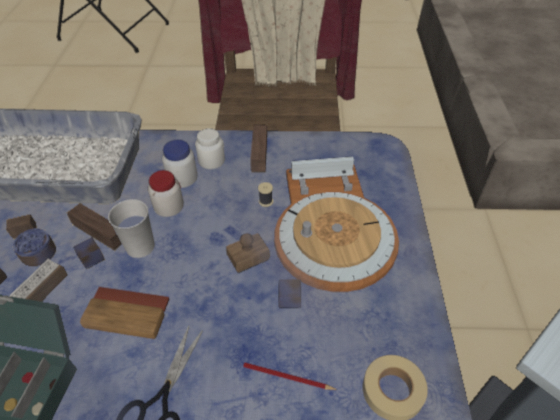

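The top view shows the turntable at about (326,248), peg at (300,231), index line at (356,268) and target line at (313,199). The fence bar is around (380,178), and the spool is at (311,160). The blocks are at (247,203) and (243,265).

```bash
cat >> h.py <<'E'
def circ(P):
    A=np.c_[2*P[:,:2],np.ones(len(P))]; s=np.linalg.lstsq(A,(P[:,:2]**2).sum(1),rcond=None)[0]
    return s[:2],np.sqrt(s[2]+s[:2]@s[:2])
def polar(p,info,C,z,rmin,rmax,pic_thr=80):
    """dark pixels between radii at height z -> angle (deg), radius"""
    g=p.max(2); v,u=np.nonzero(g<pic_thr); P=ray_plane(info,np.c_[u,v],z)[:,:2]-C
    r=np.hypot(*P.T); k=(r>rmin)&(r<rmax); return np.degrees(np.arctan2(P[k,1],P[k,0])),r[k]
E
python3 - <<'E'
from h import *
D=np.load('top.npz'); p=D['p']; I=robot.camera_info('top')
hsv=cv2.cvtColor(p,cv2.COLOR_RGB2HSV)
yy,xx=np.mgrid[:420,:560]; near=np.hypot(xx-326,yy-248)<75
alu=((hsv[...,1]<60)&(hsv[...,2]>130)&near).astype(np.uint8)
# outer edge: farthest alu pixel per angle about the rough centre
v,u=np.nonzero(alu); a=np.round(np.degrees(np.arctan2(v-248,u-326))/3).astype(int); r=np.hypot(v-248,u-326)
pts=[];inn=[]
for k in np.unique(a):
    rr=np.where((a==k)&(r>45)&(r<66))[0]
    if len(rr): i=rr[r[rr].argmax()]; pts.append((u[i],v[i]))
P=ray_plane(I,pts,.023)[:,:2]
for _ in range(4):
    C,R=circ(P); e=abs(np.hypot(*(P-C).T)-R); P=P[e<max(.003,0)]if _ else P[e<.008]
print('C',C,R,len(P))
for nm,z,a0,b0 in(('index',.036,.055,.083),('target',.0255,.086,.105)):
    t,r=polar(p,I,C,z,a0,b0,90); h=np.histogram(t,bins=72,range=(-180,180)); 
    print(nm,[(int(h[1][i]),int(h[0][i])) for i in np.nonzero(h[0]>1)[0]])
g=lambda uv,z:ray_plane(I,uv,z)[0]
for n,uv,z in(('peg',(300,231),.062),('hub',(326,248),.039),('spool',(311,159),.042),('sprig',(246,203),.04),('small',(243,264),.034)): print(n,g(uv,z),proj(I,[[*C,z]]))
# fence: alu region
fm=((hsv[...,1]<60)&(hsv[...,2]>130)&(np.hypot(xx-326,yy-248)>70)&(xx>340)&(xx<415)&(yy>145)&(yy<210)).astype(np.uint8)
n,l,s,c=cv2.connectedComponentsWithStats(fm); i=1+s[1:,4].argmax(); v,u=np.nonzero(l==i)
rect=cv2.minAreaRect(np.c_[u,v].astype(np.float32)); B=cv2.boxPoints(rect); print(s[i]); W=ray_plane(I,B,.0535)[:,:2]; print(B,W)
c2=cv2.resize(p[130:330,220:420],(600,600),interpolation=cv2.INTER_CUBIC); save('crop',c2)
E
```

```text
C [0.51525997 0.19124293] 0.10683642122194456 57
index [(-125, 28)]
target [(-170, 2), (-155, 2), (10, 24), (15, 4), (25, 2), (145, 2)]
peg [0.5444756  0.23961921 0.062     ] [[326.99230856 247.30020766]]
hub [0.5146031  0.19076576 0.039     ] [[325.73825458 247.64236404]]
spool [0.68072803 0.21775694 0.042     ] [[325.89807372 247.59875895]]
sprig [0.59774733 0.33882435 0.04      ] [[325.79140567 247.62786228]]
small [0.48510654 0.34376098 0.034     ] [[325.47431179 247.71437825]]
[ 344  152   68   58 1260]
[[337.44    175.08002]
 [357.47998 148.36002]
 [413.63995 190.48001]
 [393.59998 217.20001]] [[0.64822114 0.16996838]
 [0.69850416 0.13223656]
 [0.61985158 0.03012501]
 [0.57048108 0.06816752]]
```

View pics/crop.png

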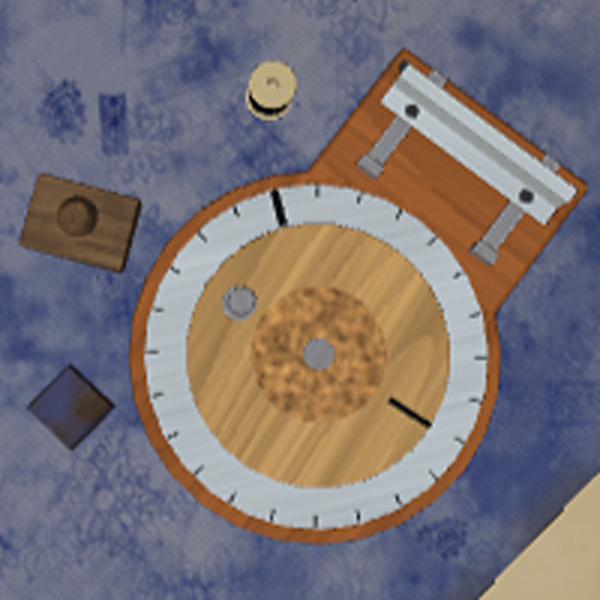

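```bash
cat >> h.py <<'E'
def yaw(a): c,s=np.cos(a),np.sin(a); return np.array([[c,s,0],[s,-c,0],[0,0,-1.]])
def e(a): return np.array([np.cos(a),np.sin(a)])
def lineang(p,info,C,z,r0,r1,near):
    g=cv2.resize(p.max(2),None,fx=4,fy=4,interpolation=cv2.INTER_CUBIC); v,u=np.nonzero(g<100)
    P=ray_plane(info,np.c_[(u+.5)/4-.5,(v+.5)/4-.5],z)[:,:2]-C; r=np.hypot(*P.T); t=np.degrees(np.arctan2(P[:,1],P[:,0]))
    k=(r>r0)&(r<r1)&(abs((t-near+180)%360-180)<6); return near+((t[k]-near+180)%360-180).mean(),k.sum(),t[k].std()
def pose(C,phi,gap,z,s):  # finger face 'gap' behind peg at angle phi (rad), pushing CCW (gap>0 -> behind)
    t=e(phi+np.pi/2); return np.r_[C+.058*e(phi)-(.0175+gap)*t,z], yaw(phi+np.pi/2+(0 if s>0 else np.pi))
E
python3 - <<'E'
from h import *
D=np.load('top.npz'); I=robot.camera_info('top'); C=np.array([.5152,.1912])
print(lineang(D['p'],I,C,.036,.056,.081,-121),lineang(D['p'],I,C,.0255,.087,.104,13))
R=robot.read_tcp_rot(); print(R, robot.camera_info('wrist'))
for s in(1,-1):
    for d in range(55,200,20):
        q=robot.ik(*pose(C,np.radians(d),0,.044,s)); print(s,d,None if q is None else np.round(q,0))
    q=robot.ik(np.r_[C+.2*e(np.radians(-37.3)),.03],yaw(np.radians(142.7+(0 if s>0 else 180)))); print('fence',q)
E
```

```text
(np.float64(-122.44606286789977), np.int64(447), np.float64(0.9322468467593378)) (np.float64(14.058087219574231), np.int64(385), np.float64(0.8945098188093248))
[[-9.27282612e-01 -3.74361465e-01 -6.70931494e-04]
 [-3.74362044e-01  9.27281691e-01  1.31366522e-03]
 [ 1.30356855e-04  1.46931020e-03 -9.99998912e-01]] {'vfov': 65.70646984690485, 'cx': 280.7458304676247, 'cy': 209.2647397533887, 'T_tool_cam': array([[-1.92704824e-04, -9.62817096e-01, -2.70154034e-01,
         7.27237280e-02],
       [ 9.99999076e-01,  1.78086218e-04, -1.34800542e-03,
         3.77162844e-04],
       [ 1.34599337e-03, -2.70154044e-01,  9.62816172e-01,
        -1.92001502e-01],
       [ 0.00000000e+00,  0.00000000e+00,  0.00000000e+00,
         1.00000000e+00]])}
1 55 [  41.   22.  -19.    0.  -49. -166.]
1 75 [  43.   21.  -20.    0.  -49. -148.]
1 95 [  45.   20.  -22.    0.  -48. -130.]
1 115 [  46.   18.  -24.    0.  -47. -111.]
1 135 [ 47.  17. -27.   0. -46. -92.]
1 155 [ 48.  15. -29.   0. -46. -73.]
1 175 [ 47.  14. -32.   0. -45. -52.]
1 195 [ 46.  13. -33.   0. -44. -31.]
fence [  22.36180908   28.37360385   -9.82532922    0.          -51.80106693
 -149.66180908]
-1 55 [ 41.  22. -19.   0. -49.  14.]
-1 75 [ 43.  21. -20.   0. -49.  32.]
-1 95 [ 45.  20. -22.   0. -48.  50.]
-1 115 [ 46.  18. -24.   0. -47.  69.]
-1 135 [ 47.  17. -27.   0. -46.  88.]
-1 155 [ 48.  15. -29.   0. -46. 107.]
-1 175 [ 47.  14. -32.   0. -45. 128.]
-1 195 [ 46.  13. -33.   0. -44. 149.]
fence [ 22.36180908  28.37360385  -9.82532922   0.         -51.80106693
  30.33819092]
```

```bash
python3 - <<'E'
from h import *
C=np.array([.5152,.1912]); rad=np.radians
robot.move_gripper(0.0)
p0=rad(-122.4+180)
a,R=pose(C,p0,.018,.15,-1); robot.goto(a,R)
robot.servo_line(pose(C,p0,.018,.044,-1)[0],speed=.1)
print(robot.read_t(),robot.read_position()-np.r_[a[:2],.044],robot.read_force())
robot.servo_line(pose(C,p0,.001,.044,-1)[0],speed=.04)
end=14.06+180-7
F=[]
for d in np.linspace(57.6,end,14)[0:]:
    x,R=pose(C,rad(d),0,.044,-1); robot.servo_line(x,R,speed=.05); F.append(np.hypot(*robot.read_force()[:2]))
print(np.round(F,1),robot.read_t())
x,R=pose(C,rad(end),.012,.044,-1); robot.servo_line(x,speed=.05)
x[2]=.13; robot.servo_line(x,speed=.15)
p,_=robot.grab_frame('top'); save('top2',p); np.savez('top2.npz',p=p)
T=(robot.read_position(),robot.read_tcp_rot()); w,_=robot.grab_frame('wrist'); save('w2',w)
print(T,robot.read_t())
E
```

```text
5.9083 [0.00048602 0.00029027 0.00070842] [-0.21324422  0.37024861 -0.11038004]
[0.3 0.3 0.7 0.6 0.6 0.4 0.5 0.1 1.  0.7 0.6 0.2 0.7 1.1] 11.3917
(array([0.45333599, 0.2127686 , 0.12888215]), array([[-1.22495120e-01,  9.92468043e-01, -1.45896962e-03],
       [ 9.92468753e-01,  1.22493685e-01, -1.03529625e-03],
       [-8.48783877e-04, -1.57480050e-03, -9.99998400e-01]])) 12.6083
```

View pics/top2.png

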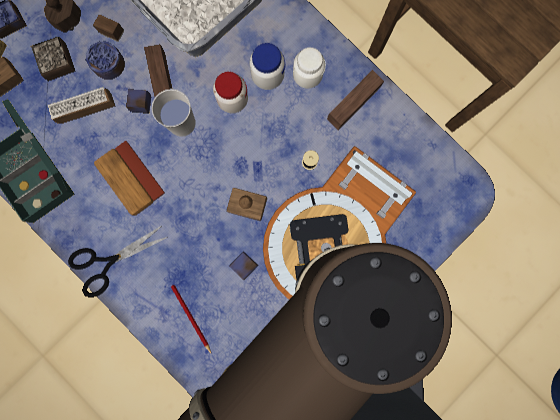

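View pics/w2.png

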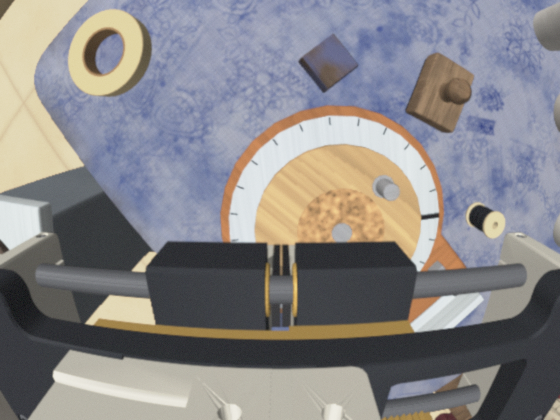

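The wrist view shows the peg still in its original place (387,187) and the target line at (430,216), so the fingers never touched the peg. I'll check the gripper's state.

```bash
python3 - <<'E'
from h import *
print(robot.read_grip_width(),robot.read_finger_force(),robot.read_t(),robot.read_qpos())
w,d=robot.grab_frame('wrist')
for u,v in((200,250),(200,300),(281,245),(281,270),(272,290),(387,185),(342,232),(360,250),(281,238),(330,160)): print(u,v,d[v,u])
s,ds=robot.grab_frame('scene'); save('s3',cv2.resize(s[130:330,220:460],(720,600),interpolation=cv2.INTER_CUBIC))
E
```

```text
0.002602559270345472 0.0 12.6083 [ 4.76449182e+01  7.30947306e+00 -2.60967890e+01 -2.12650564e-02
 -5.67148569e+01  1.39410321e+02]
200 250 0.08764763
200 300 0.07771808
281 245 0.30371767
281 270 0.3109101
272 290 0.083229885
387 185 0.2641851
342 232 0.29769847
360 250 0.08648411
281 238 0.30349872
330 160 0.2823693
```

View pics/s3.png

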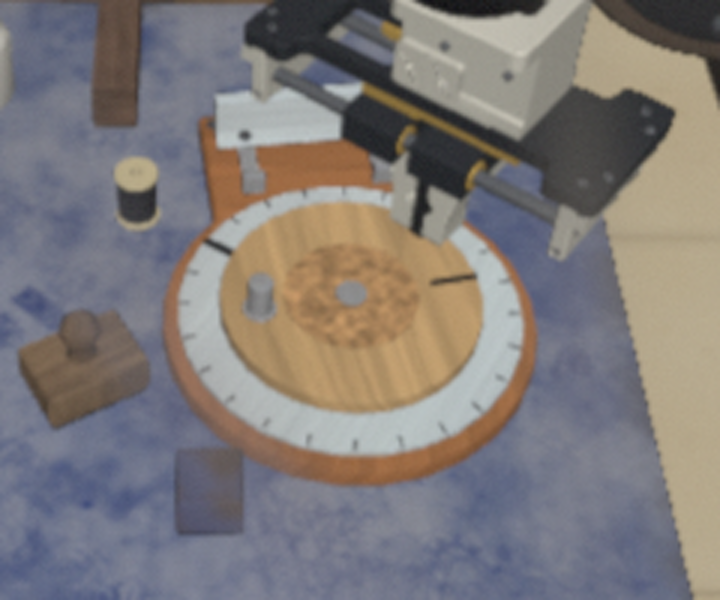

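```bash
python3 - <<'E'
from h import *
Is=robot.camera_info('scene');It=robot.camera_info('top')
for P in ([.5152,.1912,.039],[.546,.240,.062],list(robot.read_position())):
    print('scene',proj(Is,P),'top',proj(It,P))
print('hub scene ray z=.039',ray_plane(Is,(337.3,227.7),.039))
for nm,uv in(('top',(326,247.5)),('scene',(337,228))):
    I=robot.camera_info(nm); d=np.load(nm+'.npz')['d'];print(nm,d[int(uv[1]),int(uv[0])])
    f=210/np.tan(np.radians(I['vfov']/2));z=d[int(uv[1]),int(uv[0])];V=I['view'];c=np.array([(uv[0]-I['cx'])/f*z,(uv[1]-I['cy'])/f*z,z]);print(V[:3,:3].T@(c-V[:3,3]))
W=robot.camera_info('wrist');f=210/np.tan(np.radians(W['vfov']/2));R=robot.read_tcp_rot();t=robot.read_position()
for u,v,z in((342,232,.2977),(387,185,.2642)):
    x=np.array([u-W['cx'],v-W['cy']]);r=np.hypot(*x);th=r/f;dd=np.r_[x/r*np.tan(th),1]*z
    print('wrist',R@(W['T_tool_cam']@np.r_[dd,1])[:3]+t)
E
```

```text
scene [[336.46047918 227.57606697]] top [[325.76180737 247.67501024]]
scene [[306.55906652 224.19816163]] top [[299.78622966 230.15407625]]
scene [[359.94822055 219.68042232]] top [[318.22547307 283.89874278]]
hub scene ray z=.039 [[0.51391986 0.19030084 0.039     ]]
top 0.86959255
[0.51551191 0.19079581 0.03938378]
scene 0.87540215
[0.51386685 0.1911742  0.03889659]
wrist [0.5132806  0.19199977 0.04016909]
wrist [0.5399152  0.24482521 0.06094983]
```

```bash
python3 - <<'E'
from h import *
I=robot.camera_info('scene');p,d=robot.grab_frame('scene');V=I['view'];f=210/np.tan(np.radians(I['vfov']/2))
v,u=np.mgrid[:420,:560];c=np.stack([(u-I['cx'])/f*d,(v-I['cy'])/f*d,d],-1)
P=(c-V[:3,3])@V[:3,:3]; t=robot.read_position(); R=robot.read_tcp_rot()
k=(np.hypot(P[...,0]-t[0],P[...,1]-t[1])<.035)&(P[...,2]>.075)&(d>0)
L=(P[k]-t)@R; o=L[:,2].argsort()[::-1]
print(t,len(L)); print(np.round(L[o[:40:2]]*1000))
near=k.copy(); m=L[:,2]>L[o[0],2]-.012; print('x',L[m,0].min(),L[m,0].max(),'y',L[m,1].min(),L[m,1].max())
E
```

```text
[0.45362059 0.21295018 0.12907532] 2054
[[  9.   4. -35.]
 [ 10.   0. -36.]
 [  9.  -8. -36.]
 [  9.  12. -37.]
 [  9.   4. -37.]
 [  9.   8. -37.]
 [ 10. -13. -38.]
 [  8.   1. -38.]
 [ 10. -11. -39.]
 [  8.   4. -39.]
 [  9.  -3. -40.]
 [ 10.  19. -40.]
 [ 10.   8. -40.]
 [ -9. -13. -40.]
 [ -4. -13. -40.]
 [ 11.  -5. -41.]
 [ 10. -10. -41.]
 [ 10.  17. -41.]
 [ 12.  12. -41.]
 [ 11. -13. -41.]]
x -0.011033824259178468 0.012174668010271558 y -0.013537457011840486 0.018962446861249226
```

The depth data shows the real fingertips about 35 mm short of the nominal TCP. That is why they passed over the peg. I'll repeat the push that much lower.

```bash
cat >> h.py <<'E'
def wray(uv,z,W,R,t):
    f=210/np.tan(np.radians(W['vfov']/2)); x=np.atleast_2d(uv)-[W['cx'],W['cy']]; r=np.hypot(*x.T)+1e-9; th=r/f
    d=np.c_[x/r[:,None]*np.sin(th)[:,None],np.cos(th)]@(R@W['T_tool_cam'][:3,:3]).T
    c=R@W['T_tool_cam'][:3,3]+t; return c+d*((z-c[2])/d[:,2])[:,None]
def wangles(C,tgt=14.):
    t=robot.read_position();R=robot.read_tcp_rot();w,_=robot.grab_frame('wrist');W=robot.camera_info('wrist')
    g=cv2.resize(w.max(2),None,fx=3,fy=3,interpolation=cv2.INTER_CUBIC);v,u=np.nonzero(g<100);uv=np.c_[(u+.5)/3-.5,(v+.5)/3-.5]
    out=[]
    for z,r0,r1,half in((.036,.056,.080,14),(.0255,.088,.103,5)):
        P=wray(uv,z,W,R,t)[:,:2]-C;r=np.hypot(*P.T);a=np.degrees(np.arctan2(P[:,1],P[:,0]))
        k=(r>r0)&(r<r1)&(abs(a-tgt)<half)
        L=cv2.fitLine(P[k].astype(np.float32),cv2.DIST_HUBER,0,.01,.01).ravel() if k.sum()>20 else None
        out.append((round(a[k].mean(),2),round(a[k].std(),2),int(k.sum()),None if L is None else round(np.degrees(np.arctan(L[1]/L[0])),1),P[k].mean(0).round(4)))
    return w,out
E
python3 - <<'E'
from h import *
C=np.array([.5147,.1909]); rad=np.radians; Z=.015
p0=rad(57.6)
a,R=pose(C,p0,.018,.13,-1); robot.goto(a,R)
robot.servo_line(pose(C,p0,.018,Z,-1)[0],speed=.08)
print(robot.read_position(),robot.read_force())
robot.servo_line(pose(C,p0,.001,Z,-1)[0],speed=.04)
end=14.06+180-7; F=[]; ok=True
for d in np.linspace(57.6,end,14):
    x,R=pose(C,rad(d),0,Z,-1); robot.servo_line(x,R,speed=.05); f=robot.read_force(); F.append(f)
    if np.linalg.norm(f)>12: ok=False; break
print(ok,np.round(F,1).tolist(),robot.read_t())
x,R=pose(C,rad(d),.012,Z,-1); robot.servo_line(x,speed=.05)
x[2]=.13; robot.servo_line(x,speed=.15); robot.dwell(.2)
w,o=wangles(C); save('w4',w); print(o,robot.read_t())
E
```

```text
[0.57609364 0.22111573 0.01559369] [ 0.43059967 -0.05219893  0.13370138]
True [[0.6, -0.0, 0.7], [0.3, -0.8, -0.4], [0.6, 0.6, 0.5], [0.4, -0.4, 0.0], [1.0, -1.1, 0.4], [-0.8, -0.4, 0.8], [0.0, 0.1, 0.4], [-0.1, 0.1, 0.3], [-0.0, -0.9, 0.3], [0.2, -0.1, 0.5], [-0.0, 0.1, -0.5], [0.2, 0.6, -1.0], [-1.2, 0.4, -0.1], [-1.1, -0.5, 0.4]] 21.6667
[(np.float64(8.02), np.float64(0.63), 468, np.float32(7.8), array([0.0667, 0.0094])), (np.float64(14.28), np.float64(0.64), 389, np.float32(14.5), array([0.0925, 0.0235]))] 23.225
```

View pics/w4.png

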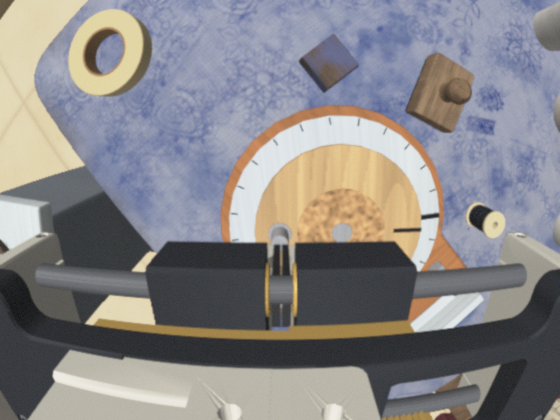

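The wrist view now shows the peg by the fingers at (281,235). The index line at (407,230) is about 6° short of the target line at (430,216). I'll finish the push and check from a pose with the camera over the lines.

```bash
python3 - <<'E'
from h import *
C=np.array([.5147,.1909]); rad=np.radians; Z=.015
x,R=pose(C,rad(187.06),.012,Z,-1); robot.servo_line(x,speed=.12)
for d in (187.06,190,193.0):
    x,R=pose(C,rad(d),0,Z,-1); robot.servo_line(x,R,speed=.03)
robot.dwell(.3)
x,R=pose(C,rad(d),.012,Z,-1); robot.servo_line(x,speed=.05)
x[2]=.13; robot.servo_line(x,speed=.15); robot.dwell(.2)
w,o=wangles(C); print(o,robot.read_t())
# camera over lines: tool x pointing to the target so the camera (73 mm along tool x) looks at r~85mm
R2=yaw(rad(14.2)); 
for ap in (0,180):
    R2=yaw(rad(14.2+ap)); cam=(R2@robot.camera_info('wrist')['T_tool_cam'])[:,:] if 0 else R2@robot.camera_info('wrist')['T_tool_cam'][:3,:3]@[0,0,1]
    off=R2@robot.camera_info('wrist')['T_tool_cam'][:3,3]; h=off[2]+.13-.03
    aim=off+cam/abs(cam[2])*h; p=np.r_[C+.085*e(rad(14.2))-aim[:2],.13]; q=robot.ik(p,R2); print(ap,p,q)
E
```

```text
[(np.float64(14.0), np.float64(0.63), 468, np.float32(13.7), array([0.0655, 0.0163])), (np.float64(14.31), np.float64(0.64), 382, np.float32(13.0), array([0.0924, 0.0236]))] 27.25
0 [0.60605467 0.21403639 0.13      ] [ 36.8135049   20.09091712  -8.56953388   0.         -61.339549
  67.3864951 ]
180 [0.58815104 0.20946587 0.13      ] [  37.49390335   18.45976285  -11.00004045    0.          -60.5401967
 -113.29390335]
```

```bash
python3 - <<'E'
from h import *
C=np.array([.5147,.1909]); rad=np.radians
robot.goto([.565,.2035,.15],yaw(rad(14.2))); robot.dwell(.3)
w,o=wangles(C); print(o,robot.read_t()); save('w5',cv2.resize(w,(800,600)))
E
```

```text
[(np.float64(14.06), np.float64(0.52), 496, np.float32(13.9), array([0.0665, 0.0167])), (np.float64(14.16), np.float64(0.56), 450, np.float32(14.2), array([0.0926, 0.0234]))] 28.8583
```

View pics/w5.png

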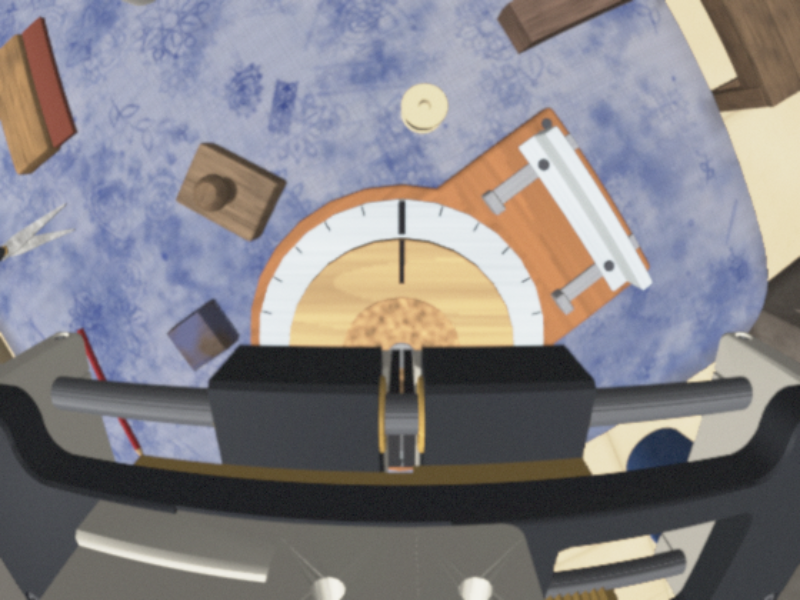

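Seen from above the lines, the index at (402,260) and target at (402,217) are collinear, 0.1° apart. Next is the fence, whose bar runs from about (540,150) to (635,280).

```bash
python3 - <<'E'
from h import *
C=np.array([.5147,.1909]); rad=np.radians; A=rad(-37.3); n=e(A); R=yaw(A); Z=.004
P=lambda r,z:np.r_[C+r*n,z]
robot.goto(P(.222,.14),R); robot.servo_line(P(.222,Z),speed=.1)
print(robot.read_t(),robot.read_position(),robot.read_force())
robot.servo_line(P(.196,Z),speed=.06); robot.servo_line(P(.160,Z),speed=.04)
r=.160; L=[]
while r>.144:
    r-=.001; robot.servo_line(P(r,Z),speed=.02); robot.dwell(.05); f=-robot.read_force()[:2]@n; act=(robot.read_position()[:2]-C)@n; L.append((round(r,3),round(act,4),round(-f,1)))
    if abs(f)>12: break
print(L,robot.read_t())
robot.servo_line(P(.19,Z),speed=.08); robot.servo_line(P(.20,.14),speed=.15); 
robot.goto([.565,.2035,.15],yaw(rad(14.2))); robot.dwell(.2)
w,o=wangles(C); print(o,robot.read_t()); save('w6',cv2.resize(w,(800,600)))
E
```

```text
31.1667 [0.69184502 0.05650836 0.00480743] [-0.44697877  0.24214277  0.46007001]
[(0.159, np.float64(0.1591), np.float64(0.3)), (0.158, np.float64(0.1581), np.float64(1.8)), (0.157, np.float64(0.157), np.float64(1.9)), (0.156, np.float64(0.1559), np.float64(1.6)), (0.155, np.float64(0.1549), np.float64(1.6)), (0.154, np.float64(0.154), np.float64(1.8)), (0.153, np.float64(0.1536), np.float64(4.6)), (0.152, np.float64(0.1535), np.float64(10.3)), (0.151, np.float64(0.1535), np.float64(14.6))] 35.5
[(np.float64(14.07), np.float64(0.55), 524, np.float32(14.0), array([0.0662, 0.0166])), (np.float64(14.05), np.float64(0.51), 420, np.float32(13.7), array([0.0928, 0.0232]))] 38.175
```

View pics/w6.png

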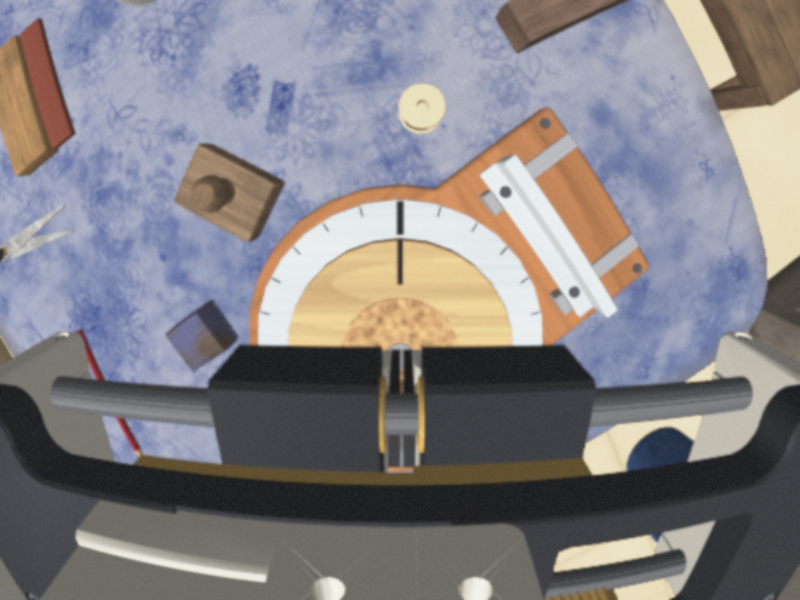

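The fence is against its stops: the force rose sharply at 153.5 mm, and the bar now runs from (500,170) to (600,310). The lines are still collinear at column 401, and the blocks and spool haven't moved.

```bash
python3 -c "
from rig import robot
print(robot.job_done())"
```

```text
the job is handed in; nothing more can be done
None
```

The job is handed in: the index line is on the target line to within about 0.1°, the fence is home on its stops, and the blocks and spool were not moved (about 38 s on the robot's clock; the first push passed over the peg and was repeated lower).

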